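# Load and lock a capsule coffee machine

### The arm

A 7-joint arm with a two-finger parallel gripper is mounted at the origin on a cart in front of the work surface, level with it; the furniture and walls round the work are solid. World frame = base frame: x ahead of the robot, y to its left, z up, the work surface at z = 0. Lengths are in m, angles in rad, forces in N, time in s.
With the tool pointing down it reaches from about 0.4 to 0.75 m from the base axis. Payload 19.5 kg.
Tool frame: the origin (TCP) lies at the very end of the fingers, on their centre line; the grasp point (between the pads) lies 19 mm behind it; z points along the fingers, y is the line along which they close (so a half turn about z gives the same grasp; the last joint's range is limited). The gripper opens to 85 mm and grips with 20 to 120 N. Pads are 22 mm wide; open, the fingers measure 114 mm over their backs; the gripper's body (76 mm by 85 mm) begins 54 mm behind the grasp point. The pads swing forward as they close: fully open they stand 13 mm farther back than shut.
Start: joints at [1.162, 0.707, -0.028, 1.485, 0.022, 0.951, -0.075], TCP at [0.206, -0.537, 0.231] pointing down, gripper open.
Joint ranges: [-2.71, 2.71], [-0.32, 2.16], [-1.57, 1.52], [0, 2.45], [-1.46, 4.6], [0, 2.02], [-2.83, 2.83]. Speed limits (rad/s): [1.89, 1.89, 2.57, 2.57, 3.01, 3.01, 3.01].

### API

Orientations are given as a unit quaternion [w, x, y, z].
In Python, from station import bot, imaging, order gives the robot as it stands.
- The arm moves only by the shell command python3 -m creep 'ROWS' [FORCE]. ROWS is JSON, a list that holds one entry, the list of rows, each a list of 5 numbers: the shift along the world's x, y, z in m, then the turn about the world's z in degrees, then the closure, from 0 (fully open) to 1 (shut). A call has 1 to 8 rows; each row is the pose to reach, as a shift and turn from the pose commanded when the call began; what a row does not reach only later rows make up. A row lasts 1/8 s, in which the tool goes at most 62.5 mm and 10.7 degrees, less where a joint would pass 70% of its speed; a pose out of reach is approached as far as the arm can. A call with a gripper value outside its range is refused whole. The fingers move at their own pace and stop on an object; FORCE is the grip in N (left out, the last holds). Time passes only in rows, so rows that repeat a pose let the fingers close. It gives the time, the measured TCP pose, the force, the opening and the grip force at its end, in the units of the state.
- bot.state(): the state, without advancing time (a new reading comes with each control period).
- imaging.grab_frame(name): name is "scene" or "top" or "wrist"; returns the picture (384x512x3 uint8, red, green, blue); there is no depth.
- imaging.camera_model(name): a dict with "fov_y" (degrees; the focal length in pixels is half the picture's height over the tangent of half this angle, whatever the lens; pixels are square), "cx", "cy" (the principal point, pixels), "origin" and "rotation" of the camera in the world; the wrist camera has in their place "mount" (4x4, takes a point from camera to tool coordinates, whose origin is the TCP and whose axes are the flange's). Camera axes: x right, y up, looking along -z (the intrinsics and any distortion apply to the point x, -y, -z); pixel columns grow to the right and rows downward; lengths in m; the calibration is good to about 2 mm. A picture is of the moment at which its call begins: read the wrist's pose just before it. camera_model takes no time and is no camera call.
- order.job_done(): hands the job in; it is judged then, once.
The state is a dict: "time_s": time; "joint_positions": joint angles; "qvel": joint speeds; "tau": joint torques, N m; "tcp_pos": TCP position; "orientation": TCP orientation; "wrist_force": force on the tool from outside, world axes, zero at the start; "ft_torque": the same for the moment, N m; "width": finger opening in m; "grasp_force": force on a finger pad.
Only numpy, scipy, OpenCV 4.12 (cv2) and the standard library are available. Lean on these libraries where they do the work, as an engineer would, in place of code of your own. Each camera call takes 0.05 s, during which the arm holds its last target. There are 200 camera calls.

### The job

Load the low capsule coffee machine in front of you: with the fingertips, push the capsule that lies on its track all the way home against the stop, then flip the T-shaped lever over past its centre so that it snaps down to its other stop and the clamp foot closes over the capsule. Only push: do not lift or tip the capsule out of the track, and leave the spare capsule, the sugar jar, the mug and the kitchen timer where they stand.

Things in the scene. Friction and masses are not known exactly. Their poses are not given: they have to be found in the camera images.
- machine: Low capsule coffee machine fixed to the worktop; black foot plate 244 x 172 mm. Origin at worktop level under the track; +x runs along the capsule track to the stop, +y to the rear body, away from the robot, +z up. In its frame, mm: foot plate x -137 to 107, y -51 to 121, top z 22; rear body x -128 to 98, y 42 to 118, top z 83, tank lid grip to z 88.
- home (a point): Where the centre of the capsule's underside lies when it rests against the stop: machine frame x 2, y 0, z 25 mm; axes as the machine's. The flat track (top z 25) runs from x -128 to 28, between rails with inner faces at y +-29.5, tops at z 31. Stop block face at x 30, block to x 86, top z 52. At the start the raised clamp arm (18 mm wide, y 0) overhangs no nearer the loading end than x -5; top below z 95.
- pivot (a point): Centre of the lever's hinge, in the machine's frame at x 58, y 0, z 64 mm; axes as the machine's. The hinge runs along the machine's y, between two cheeks (x 41 to 75, y +-24 to 38 with the pin ends, top z 71 mm).
- lever (a joint): Toggle lever, rad. 0 (start): leans 0.55 from upright to the machine's +x, away from the capsule. 0.55: upright, dead centre. 1.1: other stop, leans 0.55 to -x over the capsule, clamp foot 1 to 2 mm above its top. A spring drives it to the nearer stop (0.25 N m at the stops, zero upright): pushing it over takes 5 to 10 N; past upright it snaps on by itself.
- lever_bar (a point): Centre of the lever's black cross bar (top of the T): a cylinder 16 mm in diameter, 50 mm long along the machine's y, 66 mm from the hinge axis, on a flat steel stem 18 mm wide (along y) and 10 mm thick. At the start at about x 92, z 120 mm in the machine's frame; at its highest, upright, at z 130 mm.
- capsule: Gold coffee capsule lying loose on the machine's track, rim down: rim 56 mm across, domed top, 30 mm high, 14 to 28 g. Origin at the centre of its underside, z up. It starts 30 to 65 mm short of its home.
- spare_capsule: Green coffee capsule of the same shape (56 mm across, 30 mm high) standing on the worktop; bystander, not to be used. Origin at the centre of its underside.
- sugar_jar: Round sugar jar with wooden knobbed lid, 70 mm across, 90 mm high, on the worktop; bystander. Origin at the centre of its underside.
- mug: Two-tone mug, 82 mm across, 119 mm long with its handle, 100 mm high, on the worktop; bystander. Origin at worktop level, centre of its outline with the handle.
- timer: Round white and grey kitchen timer, 61 mm across, 54 mm high, on the worktop; bystander. Origin at the centre of its underside.
Things that resemble listed ones, but are neither listed nor needed, are in the scene too. There is more than one size of the capsule; the job needs the smallest.

How it is judged:
By the outcome, as a careful person would: the job done as asked, in the order asked, and still so for the second after the job is handed in, with the robot touching nothing.
It also fails if it takes over 42 s, if anything falls off the work surface, if the arm or the gripper's body presses on something with over 40 N, if the wrist force passes 120 N, or if a joint passes its speed limit or range.

## Working session

There is one attempt and no reset: what is moved stays moved. The work goes in short steps, Python scripts to look and compute and a shell command to move; the robot and the scene stay as the last step left them, time stands still between calls to the robot, and variables do not carry over. Pictures are saved under pics/ and viewed, at most 10 in all, crops included, and the job is handed in when it is done.

```bash
mkdir -p pics; ls
python3 - <<'E'
from station import bot, imaging
import cv2,json
s=bot.state(); print(s['time_s'],s['tcp_pos'],s['orientation'],s['wrist_force'],s['width'])
for n in ["scene","top"]:
    cv2.imwrite(f"pics/{n}0.png",cv2.cvtColor(imaging.grab_frame(n),cv2.COLOR_RGB2BGR))
for n in ["scene","top","wrist"]: print(n,imaging.camera_model(n))
E
```

```text
pics
0.0 [ 0.2061273  -0.53650332  0.23082875] [-5.28707323e-04  9.83225091e-01  1.82395522e-01 -1.17691939e-04] [ 0.21083435  0.05418032 -0.21824379] 0.08533711734675575
scene {'fov_y': 42.17711378457143, 'cx': 254.75661874612223, 'cy': 195.4399967624953, 'origin': array([-0.34989697,  0.71141473,  0.92097099]), 'rotation': array([-0.32586092, -0.17685056,  0.41732411,  0.82968616])}
top {'fov_y': 44.20284813368203, 'cx': 252.74579637970743, 'cy': 195.01670732736895, 'origin': array([ 0.31217478, -0.07207557,  1.48268024]), 'rotation': array([-0.70437433, -0.03411909,  0.03724672,  0.70802922])}
wrist {'fov_y': 62.63558879113362, 'cx': 254.4529574960683, 'cy': 189.83521357483968, 'mount': array([[-6.66984549e-04,  9.52581809e-01,  3.04281862e-01,
         7.78221010e-02],
       [ 9.99999712e-01,  5.24933446e-04,  5.48643631e-04,
         3.90067798e-05],
       [ 3.62900217e-04,  3.04282140e-01, -9.52581885e-01,
        -1.43035952e-01],
       [ 0.00000000e+00,  0.00000000e+00,  0.00000000e+00,
         1.00000000e+00]])}
```

View pics/scene0.png

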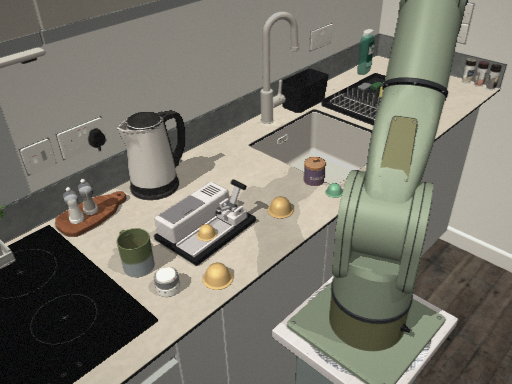

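View pics/top0.png

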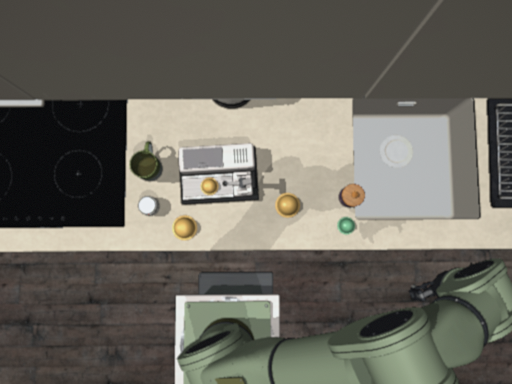

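Candidates for the target: a gold capsule on the track (top 209,186; scene 206,232), and two bigger gold decoys on the worktop (top 288,204 and 184,227; scene 281,206 and 217,275). The green spare is at top (347,225). The one on the machine's track fits the description. I'll check it in a close crop and locate the machine.

```bash
cat > h.py <<'E'
import numpy as np, cv2
from scipy.spatial.transform import Rotation as R
from station import bot, imaging
def cam(n,s=None):
    m=imaging.camera_model(n); f=192/np.tan(np.radians(m['fov_y']/2))
    K=np.array([[f,0,m['cx']],[0,f,m['cy']],[0,0,1]])
    if n=='wrist':
        q=s['orientation']; T=np.eye(4); T[:3,:3]=R.from_quat(np.roll(q,-1)).as_matrix(); T[:3,3]=s['tcp_pos']
        M=T@m['mount']; Rw,o=M[:3,:3],M[:3,3]
    else: Rw,o=R.from_quat(np.roll(m['rotation'],-1)).as_matrix(),m['origin']
    return K,Rw,o
def ray(c,uv,z):
    K,Rw,o=c; p=np.linalg.inv(K)@[*uv,1]; d=Rw@[p[0],-p[1],-p[2]]
    return o+d*(z-o[2])/d[2]
def proj(c,P):
    K,Rw,o=c; q=(np.atleast_2d(P)-o)@Rw*[1,-1,-1]; q=q@K.T
    return q[:,:2]/q[:,2:]
def save(n,name,crop=None,k=1):
    s=bot.state(); im=imaging.grab_frame(n)
    np.save(f'pics/{name}.npy',im)
    b=cv2.cvtColor(im,cv2.COLOR_RGB2BGR)
    if crop: x0,y0,x1,y1=crop; b=b[y0:y1,x0:x1]
    cv2.imwrite(f'pics/{name}.png',cv2.resize(b,None,fx=k,fy=k,interpolation=cv2.INTER_CUBIC)); return s
E
python3 - <<'E'
from h import *
im=cv2.imread('pics/top0.png')[130:245,125:265]; im2=cv2.imread('pics/scene0.png')[165:295,145:295]
a=cv2.resize(im,None,fx=4,fy=4,interpolation=cv2.INTER_CUBIC);b=cv2.resize(im2,(0,0),fx=460/130,fy=460/130,interpolation=cv2.INTER_CUBIC)
cv2.imwrite('pics/c0.png',cv2.resize(a,(650,534)))
c=cam('top')
for n,uv,z in [('cap',(209,186),.05),('green',(347,225),.02),('jar',(352,195),.09),('mug',(145,165),.1),('timer',(148,205),.054),('decoyR',(288,204),.03),('decoyL',(184,227),.03),('pl lf',(181,203),.022),('pl rf',(258,200),.022),('lever',(248,184),.12),('shadowtip',(283,184),.0)]:
    print(n,ray(c,uv,z).round(3))
E
```

```text
cap [0.486 0.054 0.05 ]
green [ 0.366 -0.37   0.02 ]
jar [ 0.452 -0.373  0.09 ]
mug [0.543 0.239 0.1  ]
timer [0.428 0.239 0.054]
decoyR [ 0.431 -0.187  0.03 ]
decoyL [0.362 0.132 0.03 ]
pl lf [0.436 0.143 0.022]
pl rf [ 0.445 -0.095  0.022]
lever [ 0.482 -0.065  0.12 ]
shadowtip [ 0.497 -0.175  0.   ]
```

View pics/c0.png

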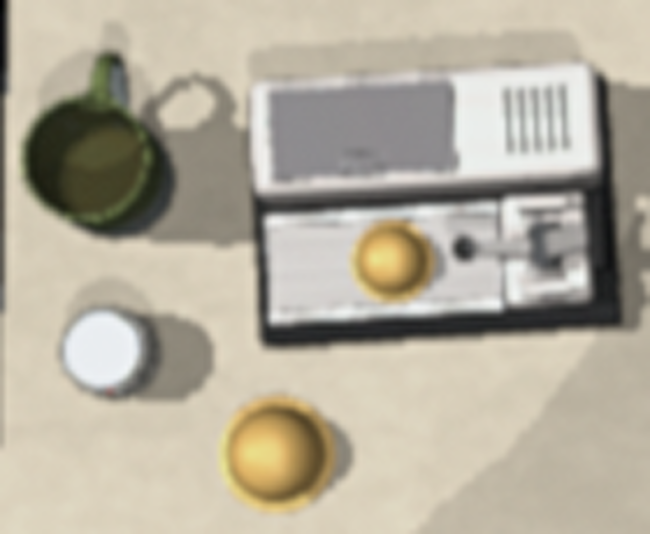

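The crop confirms it: the gold capsule on the track (crop 393,260) is clearly smaller than the worktop decoy (275,455). The lever points to the right, along world -y. I'll move above the machine for a wrist view.

```bash
python3 -m creep '[[[0.03,0.04,0.01,5,0],[0.06,0.09,0.02,12,0],[0.1,0.135,0.03,20,0],[0.14,0.18,0.04,29,0.3],[0.17,0.23,0.04,37,0.6],[0.2,0.28,0.04,45,1],[0.22,0.33,0.04,54,1],[0.24,0.38,0.04,62,1]]]'
python3 -m creep '[[[0.01,0.05,0,5,1],[0.02,0.1,0,9,1],[0.02,0.14,0,9,1],[0.02,0.14,0,9,1],[0.02,0.14,0,9,1]]]'
python3 - <<'E'
from h import *
import json
s=save('wrist','w1',None,1.5); json.dump({k:list(s[k]) for k in('tcp_pos','orientation')},open('w1.json','w')); print(s['time_s'],s['tcp_pos'],s['orientation'],s['wrist_force'],s['width'])
E
```

```text
time_s: 1.1
tcp_pos: [0.4466, -0.155, 0.2712]
orientation: [-0.0, 0.747, 0.665, -0.0]
wrist_force: [0.6, -0.9, -0.1]
width: 0.0002
grasp_force: 0.0
time_s: 1.72
tcp_pos: [0.4661, -0.0173, 0.2712]
orientation: [0.0, 0.695, 0.719, -0.0]
wrist_force: [0.1, -0.2, 0.6]
width: -0.0003
grasp_force: 0.0
1.725 [ 0.46613412 -0.01733047  0.27115383] [ 8.03030581e-07  6.94701352e-01  7.19298224e-01 -3.10348029e-04] [ 0.07870179 -0.21951183  0.56131827] -0.00030210225437476615
```

View pics/w1.png

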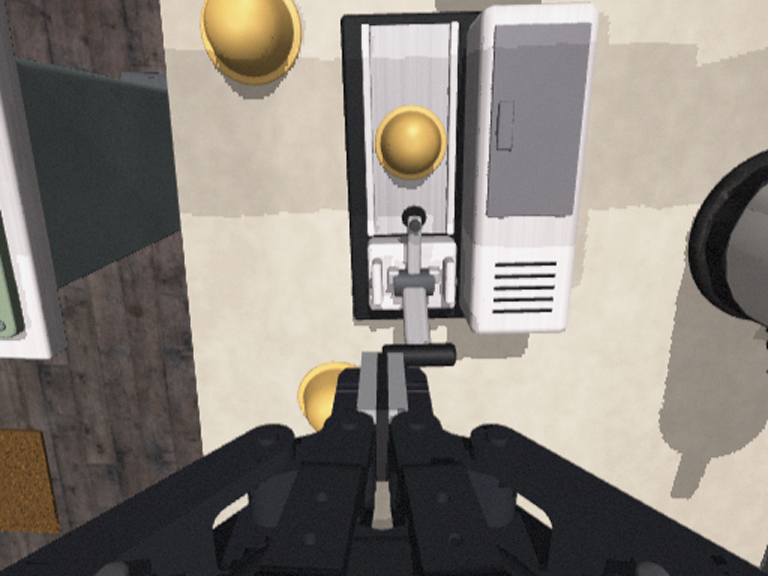

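The wrist view shows the plate's front corners at (343,16) and (355,320), the bar ends at (384,355) and (455,354), and the capsule rim spanning u 376–447, v 106–181 (all pixels at 1.5x scale).

```bash
cat > fit.py <<'E'
from h import *
import json
from scipy.optimize import least_squares
s={k:np.array(v) for k,v in json.load(open('w1.json')).items()}
c=cam('wrist',s)
P=np.array([[-137,-51,22],[107,-51,22],[92,25,120],[92,-25,120],[-128,29.5,31],[-128,-29.5,31]])/1000
uv=np.array([[343,16],[355,320],[455,354],[384,355],[450,23],[369,23]])/1.5
def w(p,P): a=p[2]; M=np.array([[np.cos(a),-np.sin(a),0],[np.sin(a),np.cos(a),0],[0,0,1]]); return P@M.T+[p[0],p[1],0]
r=least_squares(lambda p:(proj(c,w(p,P))-uv).ravel(),[.49,.01,-1.53],loss='soft_l1')
p=r.x; print(p,np.degrees(p[2])); print((proj(c,w(p,P))-uv).round(1).tolist())
a=p[2];M=np.array([[np.cos(a),np.sin(a)],[-np.sin(a),np.cos(a)]])
for v in [(411,106),(411,181),(376,146),(447,146)]: 
    q=ray(c,np.array(v)/1.5,.027); print('cap',q, M@(q[:2]-p[:2]))
for n,q in [('pushstart',[-.11,0,0]),('home',[.002,0,0]),('bar',[.092,0,0.12]),('bar up',[.058,0,.13])]: print(n,w(p,np.array([q])).round(4))
# check in the top camera
t=cam('top'); print(proj(t,w(p,P[:2])), 'seen (182.1,204.3),(258.5,199.8)')
E
python3 fit.py
```

```text
[ 0.48888928  0.00914806 -1.51238718] -86.65340234348051
[[-1.8, -1.2], [-0.5, 1.4], [0.9, -0.2], [-0.5, 0.2], [0.9, -0.5], [0.4, 1.0]]
cap [0.48503753 0.08130301 0.027     ] [-0.07225676  0.00036693]
cap [0.48802449 0.02499253 0.027     ] [-1.58679318e-02  6.16139159e-05]
cap [0.45913275 0.05098299 0.027     ] [-0.04350066 -0.02726364]
cap [0.51484419 0.05288455 0.027     ] [-0.04214677  0.0284638 ]
pushstart [[0.4825 0.119  0.    ]]
home [[0.489  0.0072 0.    ]]
bar [[ 0.4943 -0.0827  0.12  ]]
bar up [[ 0.4923 -0.0488  0.13  ]]
[[181.14693008 205.06281114]
 [259.76944798 200.08909034]] seen (182.1,204.3),(258.5,199.8)
```

Fit residuals are under 2 px and the top camera agrees. The capsule is at machine x≈-44, so it needs about 46 mm of push. I'll go behind it and descend.

```bash
python3 -m creep '[[[0.005,0.05,0,1.4,1],[0.011,0.1,0,1.4,1],[0.0165,0.137,-0.03,1.4,1],[0.0165,0.137,-0.09,1.4,1],[0.0165,0.137,-0.15,1.4,1],[0.0165,0.137,-0.19,1.4,1],[0.0165,0.137,-0.2,1.4,1],[0.0165,0.137,-0.2,1.4,1]]]'
python3 -m creep '[[[0,0,-0.015,0,1],[0,0,-0.025,0,1],[0,0,-0.032,0,1],[0,0,-0.036,0,1],[0,0,-0.036,0,1]]]'
```

```text
time_s: 2.78
tcp_pos: [0.483, 0.1199, 0.0718]
orientation: [0.0, 0.686, 0.728, -0.0]
wrist_force: [-0.8, -0.2, 0.1]
width: 0.0
grasp_force: 0.0
time_s: 3.4
tcp_pos: [0.4826, 0.1203, 0.0352]
orientation: [-0.0, 0.686, 0.728, -0.0]
wrist_force: [0.7, 0.2, 0.5]
width: 0.0001
grasp_force: 0.0
```

```bash
python3 -m creep '[[[0.0006,-0.01,0,0,1],[0.0012,-0.02,0,0,1],[0.0016,-0.028,0,0,1],[0.002,-0.035,0,0,1],[0.0025,-0.042,0,0,1],[0.0028,-0.049,0,0,1],[0.0033,-0.056,0,0,1],[0.0036,-0.062,0,0,1]]]'
python3 - <<'E'
from h import *
s=save('wrist','w2',None,1.2); print(s['tcp_pos'],s['wrist_force'])
E
```

```text
time_s: 4.4
tcp_pos: [0.4863, 0.0578, 0.0353]
orientation: [-0.0, 0.686, 0.728, -0.0]
wrist_force: [-0.3, 0.3, -1.1]
width: 0.0001
grasp_force: 0.1
[0.48631289 0.05782581 0.03526118] [-0.29646024  0.28913412 -1.07154711]
```

View pics/w2.png

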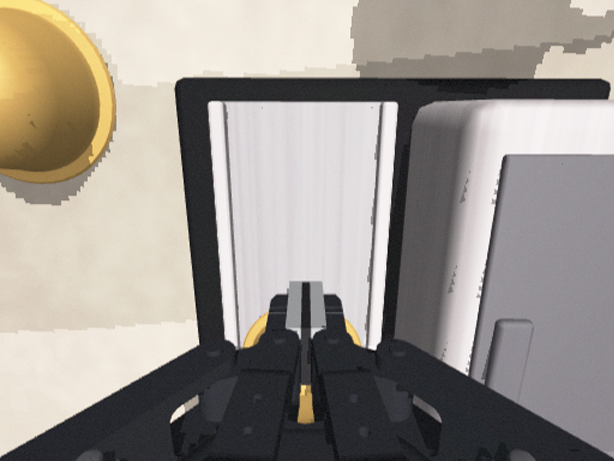

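The capsule (gold either side of the fingers, ~250–355, 330) is flat in the track ahead of the fingers. I'll push on gently until the force rises.

```bash
python3 -m creep '[[[0.0001,-0.002,0,0,1],[0.0002,-0.004,0,0,1],[0.0003,-0.006,0,0,1],[0.0005,-0.008,0,0,1],[0.0005,-0.009,0,0,1],[0.0005,-0.009,0,0,1]]]'
python3 -m creep '[[[0.0001,-0.001,0,0,1],[0.0001,-0.002,0,0,1],[0.0001,-0.002,0,0,1]]]'
python3 -m creep '[[[0.0001,-0.001,0,0,1],[0.0001,-0.002,0,0,1],[0.0001,-0.002,0,0,1]]]'
python3 - <<'E'
from h import *
s=save('top','t2',(170,140,270,215),6); s=save('scene','s2',(140,165,290,275),5);print(s['tcp_pos'],s['wrist_force'])
E
```

```text
time_s: 5.2
tcp_pos: [0.4868, 0.0492, 0.0353]
orientation: [-0.0, 0.686, 0.728, -0.0]
wrist_force: [-0.1, -0.3, -0.4]
width: -0.0004
grasp_force: 0.0
time_s: 5.58
tcp_pos: [0.4869, 0.0472, 0.0353]
orientation: [-0.0, 0.686, 0.728, -0.0]
wrist_force: [-0.5, 0.0, 0.3]
width: -0.0001
grasp_force: 0.0
time_s: 5.95
tcp_pos: [0.487, 0.0452, 0.0353]
orientation: [-0.0, 0.686, 0.728, -0.0]
wrist_force: [0.2, -0.1, 0.5]
width: 0.0
grasp_force: 0.0
[0.48698424 0.04522628 0.0352653 ] [-0.40087157  0.14112504  0.17369968]
```

View pics/s2.png

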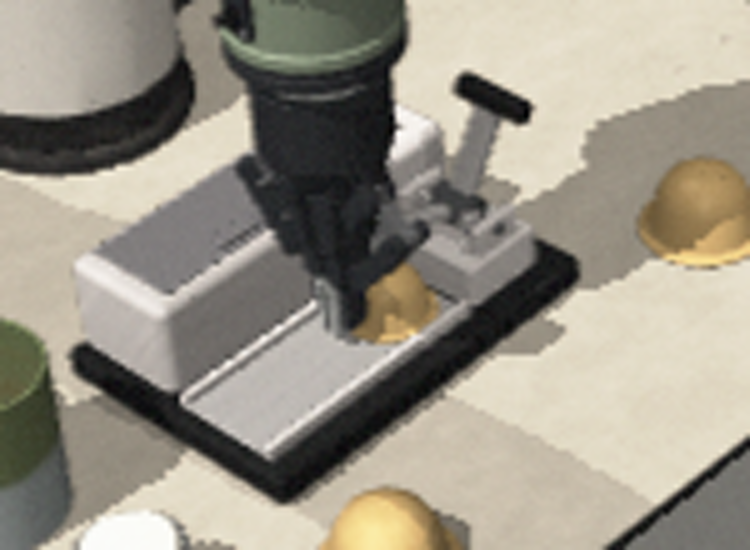

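The capsule (400,305) sits flat in the track just short of the stop block. Pushing on in small steps.

```bash
for i in 1; do :; done
python3 -m creep '[[[0.0001,-0.001,0,0,1],[0.0001,-0.002,0,0,1],[0.0001,-0.002,0,0,1]]]'
python3 -m creep '[[[0.0001,-0.001,0,0,1],[0.0001,-0.002,0,0,1],[0.0001,-0.002,0,0,1]]]' | grep -E 'pos|wrist'
python3 -m creep '[[[0.0001,-0.001,0,0,1],[0.0001,-0.0015,0,0,1],[0.0001,-0.0015,0,0,1]]]' | grep -E 'pos|wrist'
```

```text
time_s: 6.42
tcp_pos: [0.4871, 0.0432, 0.0353]
orientation: [-0.0, 0.686, 0.728, -0.0]
wrist_force: [-0.7, -0.2, 0.1]
width: -0.0
grasp_force: 0.0
tcp_pos: [0.4872, 0.0412, 0.0353]
wrist_force: [0.4, 0.2, -0.9]
tcp_pos: [0.4873, 0.0401, 0.0353]
wrist_force: [-1.4, 4.2, 0.7]
```

```bash
python3 -m creep '[[[0,-0.0005,0,0,1],[0,-0.0007,0,0,1],[0,-0.0007,0,0,1]]]' | grep -E 'pos|wrist'
python3 -m creep '[[[0,0.002,0,0,1],[-0.001,0.012,0,0,1],[-0.0015,0.025,0,0,1],[-0.0015,0.025,0.04,0,1],[-0.0015,0.025,0.1,0,1],[-0.0015,0.025,0.15,0,1],[-0.0015,0.025,0.19,0,1],[-0.0015,0.025,0.19,0,1]]]'
python3 - <<'E'
from h import *
s=save('wrist','w3'); print(s['tcp_pos'])
im=cv2.imread('pics/w3.png'); a=imaging.grab_frame('scene')[:,:,::-1][165:295,140:290]
cv2.imwrite('pics/w3c.png',np.hstack([cv2.resize(im,(440,330)),cv2.resize(a,(360,312))[:330] if 0 else cv2.resize(a,(360,330))]))
import json; json.dump({k:list(s[k]) for k in('tcp_pos','orientation')},open('w3.json','w'))
E
```

```text
tcp_pos: [0.4874, 0.0399, 0.0353]
wrist_force: [-1.7, 7.3, 2.2]
time_s: 8.55
tcp_pos: [0.4865, 0.065, 0.2276]
orientation: [0.001, 0.686, 0.728, 0.002]
wrist_force: [-1.3, -0.9, -1.2]
width: 0.0002
grasp_force: 0.0
[0.48651175 0.0649736  0.22761581]
```

View pics/w3c.png

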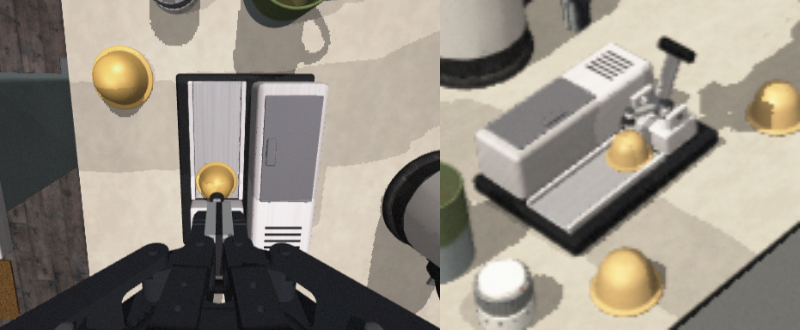

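The capsule sits flat, centred and against the block, under the clamp foot (left image, 216,180). I'll check its rim numerically and move to the far side of the lever.

```bash
python3 - <<'E'
from h import *
import json
s={k:np.array(v) for k,v in json.load(open('w3.json')).items()}; c=cam('wrist',s); k=512/440,384/330
a=-1.51239;M=np.array([[np.cos(a),np.sin(a)],[-np.sin(a),np.cos(a)]])
for v in [(216,162),(196.5,183),(236,183)]: print(M@(ray(c,np.multiply(v,k),.027)[:2]-[.4889,.0091]))
E
python3 -m creep '[[[0.002,-0.04,0,0,1],[0.004,-0.09,0,0,1],[0.007,-0.14,0,0,1],[0.0104,-0.192,0,0,1],[0.0104,-0.192,-0.03,0,1],[0.0104,-0.192,-0.08,0,1],[0.0104,-0.192,-0.117,0,1],[0.0104,-0.192,-0.117,0,1]]]'
```

```text
[-0.02578626 -0.00197347]
[ 0.00416718 -0.02859011]
[0.00422287 0.02520759]
time_s: 9.65
tcp_pos: [0.4948, -0.1271, 0.1059]
orientation: [-0.002, 0.685, 0.728, -0.001]
wrist_force: [0.6, 0.2, 1.7]
width: -0.0001
grasp_force: 0.0
```

The rim is at x -25.8, where home gives -26. Now push the lever over.

```bash
python3 -m creep '[[[-0.0005,0.01,0,0,1],[-0.001,0.018,0,0,1],[-0.0015,0.025,0,0,1],[-0.002,0.032,0,0,1],[-0.0022,0.038,0,0,1],[-0.0026,0.044,0,0,1],[-0.0028,0.048,0,0,1],[-0.003,0.052,0,0,1]]]'
python3 -m creep '[[[-0.0002,0.004,0,0,1],[-0.0004,0.007,0,0,1],[-0.0006,0.01,0,0,1],[-0.0006,0.01,0,0,1]]]'
python3 - <<'E'
from h import *
s=save('scene','s4',(140,165,290,295),4); print(s['tcp_pos'],s['wrist_force'])
E
```

```text
time_s: 10.65
tcp_pos: [0.4932, -0.0756, 0.1083]
orientation: [-0.0, 0.686, 0.728, -0.0]
wrist_force: [-0.7, -1.3, 1.5]
width: -0.0002
grasp_force: 0.8
time_s: 11.15
tcp_pos: [0.4926, -0.0656, 0.1082]
orientation: [-0.0, 0.686, 0.728, -0.0]
wrist_force: [0.3, 0.2, 0.7]
width: 0.0
grasp_force: 0.0
[ 0.49255249 -0.0656337   0.10821461] [0.2906694  0.17347233 0.72336036]
```

View pics/s4.png

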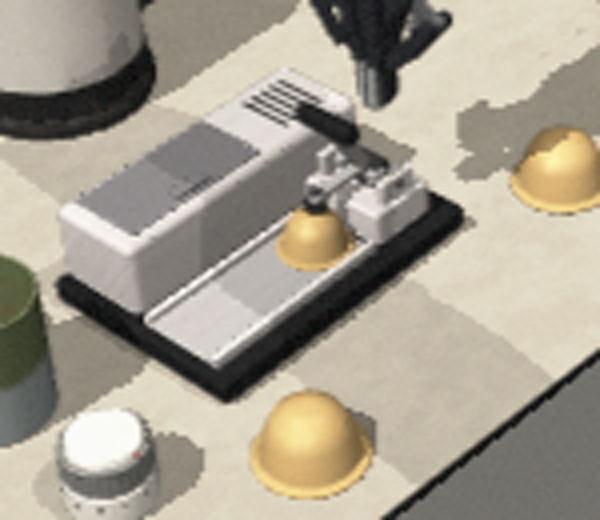

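The lever has snapped over (bar at 325,120) and the clamp foot is down on the capsule at (315,205). I'll retreat and check once more.

```bash
python3 -m creep '[[[0.001,-0.02,0,0,1],[0.002,-0.04,0.02,0,1],[0.002,-0.05,0.06,0,1],[0.002,-0.05,0.11,0,1],[0.002,-0.05,0.14,0,1],[0.002,-0.05,0.14,0,1],[0.002,-0.05,0.14,0,1]]]'
python3 - <<'E'
from h import *
s=save('wrist','w5'); a=imaging.grab_frame('top')[:,:,::-1]
cv2.imwrite('pics/f.png',np.hstack([cv2.resize(cv2.imread('pics/w5.png'),(400,300)),cv2.resize(a[120:247,125:375],(400,300))]))
print(s['time_s'],s['wrist_force'])
E
```

```text
time_s: 12.08
tcp_pos: [0.4943, -0.1161, 0.2476]
orientation: [-0.0, 0.686, 0.728, -0.0]
wrist_force: [0.3, 0.8, 0.2]
width: 0.0
grasp_force: 0.0
12.075 [0.28411351 0.75530589 0.17934872]
```

View pics/f.png

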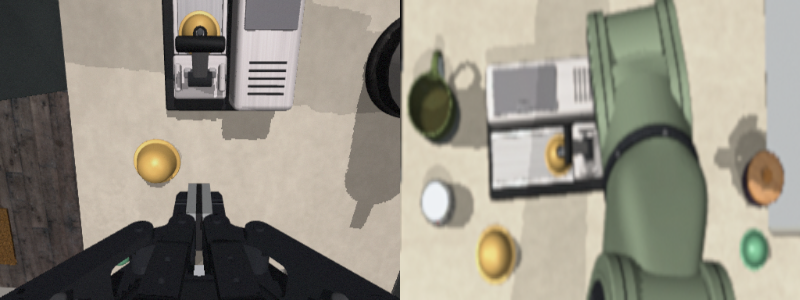

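The lever lies over the capsule (left image, 200,42), the capsule is home under the foot, the bystanders haven't moved, and the robot is clear. Handing in.

```bash
python3 -c "
from station import order; print(order.job_done())"
```

```text
the job is handed in; nothing more can be done
None
```

I pushed the capsule home against the stop, then flipped the lever past centre so it snapped down and the clamp foot closed over the capsule; nothing else was moved, and I handed the job in at about 12 s.

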